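# Turn the clamped oil stone on its swivel base

### The job

First take the wood offcut off the round turntable and leave it lying flat on the bench top, clear of the turntable. Then back the clamp lever off (counter-clockwise from above) by about an eighth of a turn, never more than a quarter turn, just so the turntable is free, swing the oil stone round until its length points straight at the clamp screw, and turn the lever clockwise again until the clamp is fully tight. Do not force the stone round while it is clamped, and leave the other things on the bench where they are.

Things in the scene. Friction and masses are not known exactly. Their poses are not given: they have to be found in the camera images.
- swivel_base: fixed plywood board 150 x 285 mm, 14 mm thick, screwed to the bench, that carries the turntable and the clamp. Origin on the bench straight under the turntable's axis; its z is up and its -y points from the turntable's axis to the clamp screw 142 mm away (board from y = +95 to -190 mm).
- pivot (a point): centre of the turntable's top face, 34 mm above the bench. The turntable is a round wooden plate of diameter 220 mm, 16 mm thick (its underside is 18 mm above the bench, overhanging the board at the sides). On it, centred, is fixed the oil stone: a walnut base 66 mm wide and 178 mm long, from 34 to 52 mm above the bench, with the grey stone 50 x 150 mm on it up to 68 mm.
- stone_end (a point): middle of that short end of the oil stone which has to come to the clamp: on the stone's long centre line, 89 mm from the turntable's axis, 50 mm above the bench (it turns with the stone).
- turntable (a joint): angle of the oil stone, rad: 0 when its length points straight at the clamp screw (stone_end on the board's -y), positive counter-clockwise from above; stops at -0.7 and 1.7. It starts at 0.85 to 1.25, so the stone has to be turned clockwise. With the clamp free it turns stiffly (about 0.2 N m, some 3 N pushed sideways on the stone near its end) and stays where it is left; with the clamp tight it is held.
- clamp_axis (a point): point on the vertical axis of the clamp screw, 60 mm above the bench, the height of the middle of the lever's bar when tight. The hub around it has radius 16 mm and its top is 69 mm above the bench.
- lever_knob (a point): centre of the black ball (diameter 24 mm) at the end of the clamp lever, a level steel bar of diameter 12 mm that reaches 95 mm out from the screw axis, 60 mm above the bench (it rises 4 mm per rad of loosening). Nothing stands below the bar beyond 50 mm from the screw axis except the 14 mm board near its hub.
- clamp_lever (a joint): angle of the clamp lever, rad: 0 at the hard stop fully tight, growing as it is turned counter-clockwise from above (loosened), up to 3.5. At 0 the lever points along the board's -y turned 0.26 rad clockwise from above. It starts tight, at 0.02 to 0.15; it grips below about 0.5, is free above 0.6, and counts as tight below 0.25. It moves stiffly (some 4 to 7 N pushed at 75 mm from the axis) and stays where it is left.
- clamp_strap: flat dark steel bar 34 mm wide and 81 mm long under the lever's hub, whose inner end presses on the rim of the turntable (on the last 13 mm); its inner end is 97 mm from the turntable's axis and its top 43 mm above the bench. Origin on the screw axis, at the bar's underside. Fully tight it presses with about 30 N (15 N or more counts as tight).
- offcut: loose plain wood offcut, 34 x 72 x 22 mm (x, y, z), 33 g, that starts lying flat on the turntable beside the stone, in its way, its length pointing outward and its outer end over the rim. Origin at the centre of its underside.
- offcut_center (a point): centre of the offcut, 11 mm above its underside.
- wax_tin: bystander: round brown wax tin with a lid, 61 mm across, 26 mm high; origin at the centre of its underside.
- tea_mug: bystander: orange mug, 101 mm high, 81 mm wide; origin at the centre of its underside.
- roll_tool_1: bystander: carving gouge with a turned wooden handle, 212 mm long, the first in the tool roll on the robot's right, nearest to the clamp lever; origin at the centre of its underside.

How it is judged:
By the outcome, as a careful person would: the job done as asked, in the order asked, and still so for the second after the job is handed in, with the robot touching nothing.
It also fails if it takes over 67 s, if anything falls off the work surface, if the arm or the gripper's body presses on something with over 40 N, if the wrist force passes 120 N, or if a joint passes its speed limit or range.

### The arm

A 7-joint arm with a two-finger parallel gripper is mounted at the origin on the work surface; the furniture and walls round the work are solid. World frame = base frame: x ahead of the robot, y to its left, z up, the work surface at z = 0. Lengths are in m, angles in rad, forces in N, time in s.
With the tool pointing down it reaches from about 0.425 to 1.025 m from the base axis. Payload 9.4 kg.
Tool frame: the origin (TCP) lies on the front face of the gripper's body, between the roots of the fingers; the fingertips stand 84 mm ahead of it and the grasp point (between the pads) lies 65 mm ahead of it; z points along the fingers, y is the direction in which the jaws open and shut (so a half turn about z gives the same grasp; the last joint's range is limited). The gripper opens to 93 mm and grips with 3 to 60 N. Pads are 15 mm wide; open, the fingers measure 128 mm over their backs; the gripper's body (75 mm by 188 mm) begins 65 mm behind the grasp point.
Start: joints at [-1.349, 0.599, -0.003, 1.599, 0.002, 0.943, -0.08], TCP at [0.213, 0.693, 0.303] pointing down, gripper open.
Joint ranges: [-2.57, 2.57], [-0.35, 1.97], [-1.29, 1.29], [0.11, 2.56], [-1.05, 4.19], [0.11, 1.86], [-2.63, 2.63]. Speed limits (rad/s): [2.22, 2.22, 3.01, 3.01, 3.14, 3.14, 3.14].

### API

Orientations are given as a rotation vector (axis times angle).
In Python, from workcell import status, vision, workorder gives the robot as it stands.
- The arm moves only by the tool move_arm, never from a script. Its argument "plan" is a list of rows, each a list of 7 numbers: the turn, a rotation vector about the world's x, y, z in degrees, then the shift along the world's x, y, z in mm, then the closure, from -1 (fully open) to 1 (shut). A call has 1 to 20 rows; each row shifts and turns the commanded pose from where the row before left it; what a row does not reach is not made up. A row lasts 1/12 s, in which the tool goes at most 41.7 mm and 7.16 degrees, less where a joint would pass 70% of its speed; a pose out of reach is approached as far as the arm can. A call is refused whole if a number of a shift passes 41.7 or a number of a turn 7.16, either way. A call with a gripper value outside its range is refused whole. The fingers move at their own pace and stop on an object; "force" is the grip in N (left out, the last holds). Time passes only in rows, so rows that do not move let the fingers close. It gives the time, the measured TCP pose, the force and the opening at its end, in the units of the state.
- status.observe(): the state, without advancing time (a new reading comes with each control period).
- vision.grab_frame(name): name is "scene" or "top" or "wrist"; returns a dict with "pixels" (400x640x3 uint8, red, green, blue), "fx", "fy", "cx", "cy" (pixels), "R" (3x3) and "t" (3): a world point X has camera coordinates R X + t. Camera axes: x right, y down, z forward; pixel columns grow to the right and rows downward; lengths in m; the calibration is good to about 2 mm. A picture is of the moment at which its call begins. There is no depth.
- workorder.job_done(): hands the job in, once; it reports no verdict.
The state is a dict: "t": time; "joints": joint angles; "qvel": joint speeds; "joint_efforts": joint torques, N m; "position": TCP position; "tcp_rot": TCP orientation; "ft_force": force on the tool from outside, world axes, zero at the start; "ft_torque": the same for the moment, N m; "finger_gap": finger opening in m.
Only numpy, scipy, OpenCV 4.12 (cv2) and the standard library are available. Lean on these libraries where they do the work, as an engineer would, in place of code of your own. Each camera call takes 0.05 s, during which the arm holds its last target.

## Working session

There is one attempt and no reset: what is moved stays moved. The work goes in short steps, Python scripts to look and compute and a tool call to move; the robot and the scene stay as the last step left them, time stands still between calls to the robot, and variables do not carry over. Pictures are saved under pics/ and viewed, and the job is handed in when it is done.

Besides the shell and the picture viewer there is one more tool, called after "Call:" as name(argument=value, ...), one argument or row to a line, values as JSON. move_arm: Moves the arm, as the interface text tells. Its arguments: {"type":"object","properties":{"plan":{"type":"array","items":{"type":"array","items":{"type":"number"}}},"force":{"type":"number"}},"required":["plan"]}

```bash
mkdir -p pics; ls; cat > h.py <<'E'
import numpy as np, cv2
from workcell import status, vision, workorder
def snap(n,f):
    d=vision.grab_frame(n); cv2.imwrite('pics/'+f,cv2.cvtColor(np.asarray(d['pixels']),cv2.COLOR_RGB2BGR)); 
    np.savez('pics/'+f[:-4]+'.npz',**{k:np.asarray(d[k]) for k in d}); return d
def back(d,u,v,z):
    R=np.asarray(d['R']);t=np.asarray(d['t']);r=R.T@np.array([(u-d['cx'])/d['fx'],(v-d['cy'])/d['fy'],1]);c=-R.T@t
    return c+r*(z-c[2])/r[2]
def proj(d,X):
    p=np.asarray(d['R'])@np.asarray(X)+np.asarray(d['t']); return np.array([d['fx']*p[0]/p[2]+d['cx'],d['fy']*p[1]/p[2]+d['cy']])
def st():
    s=status.observe(); 
    for k in ['t','joints','position','tcp_rot','ft_force','finger_gap']: print(k,np.round(s[k],4))
E
python3 - <<'E'
from h import *
for n in ['scene','top','wrist']:
    d=snap(n,n+'0.png'); print(n,d['fx'],np.round(-np.asarray(d['R']).T@d['t'],3))
st()
E
```

```text
pics
scene 512.268631901057 [-0.557 -0.896  0.697]
top 437.1981771823498 [ 0.363 -0.103  1.081]
wrist 286.9208483470533 [0.146 0.713 0.384]
t 0.15
joints [-1.3487  0.6    -0.0026  1.5999  0.0018  0.9429 -0.0798]
position [0.2133 0.6926 0.302 ]
tcp_rot [-4.6750e-01 -3.1065e+00  1.9000e-03]
ft_force [ 0.2425 -0.4738 -0.4471]
finger_gap 0.0929
```

View pics/top0.png

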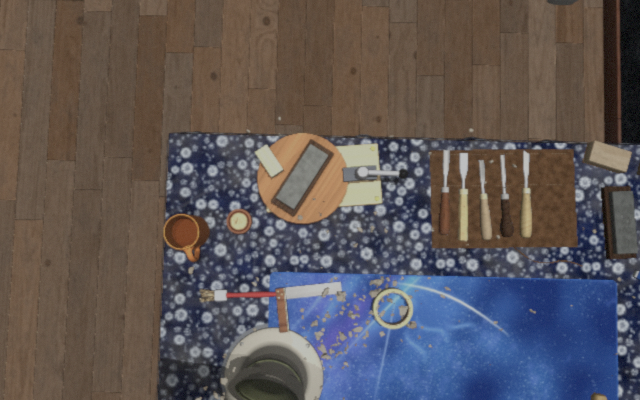

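View pics/scene0.png

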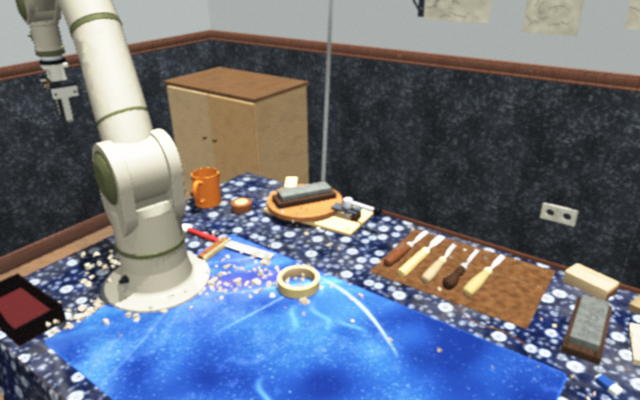

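View pics/wrist0.png

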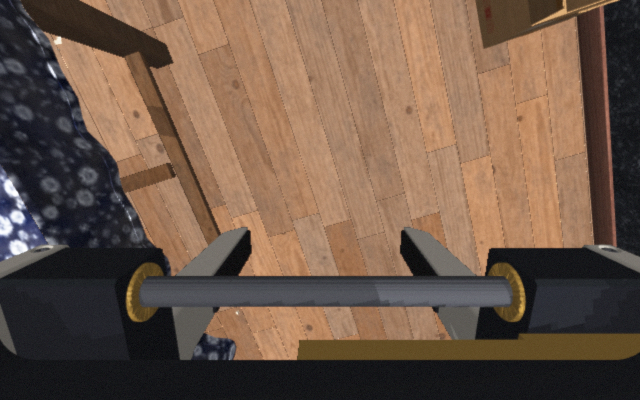

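The top view shows the turntable near (304,178), the clamp hub at (362,173), the knob at (404,174) and the offcut at (270,160), with the mug at (183,232) and the tin at (239,221). I'll enlarge the crop to measure.

```bash
python3 - <<'E'
from h import *
im=cv2.imread('pics/top0.png')[120:270,220:420]
cv2.imwrite('pics/top0z.png',cv2.resize(im,None,fx=4,fy=4,interpolation=cv2.INTER_CUBIC))
im=cv2.imread('pics/scene0.png')[160:260,180:400]
cv2.imwrite('pics/scene0z.png',cv2.resize(im,None,fx=3.5,fy=3.5,interpolation=cv2.INTER_CUBIC))
E
```

```text
(no output)
```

View pics/top0z.png

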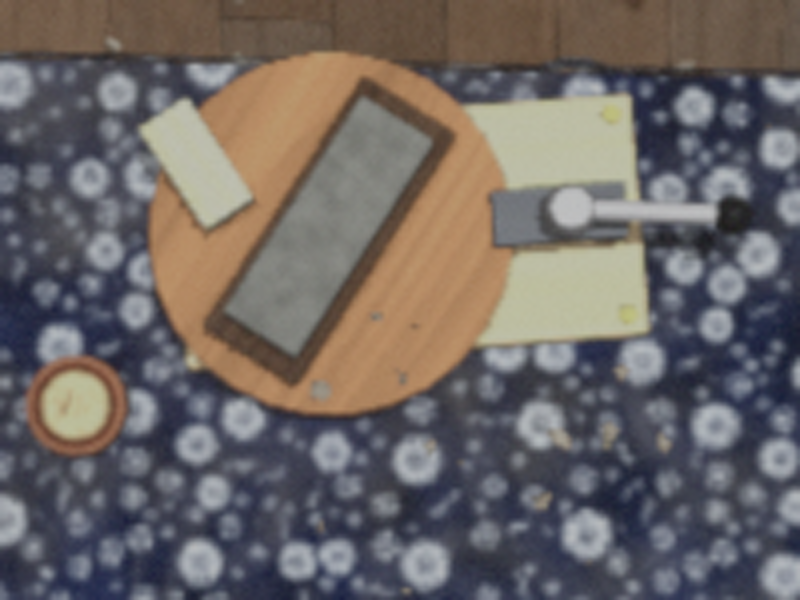

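View pics/scene0z.png

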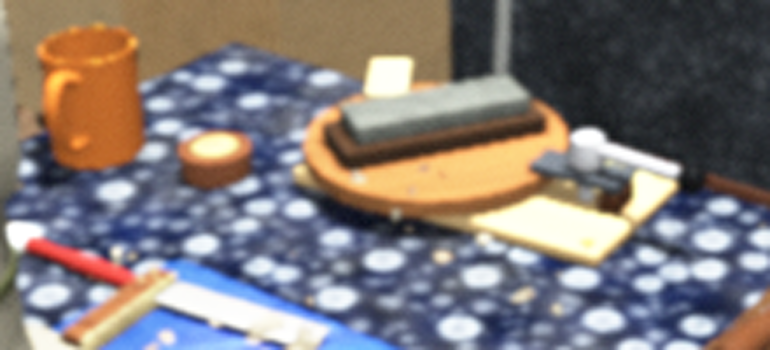

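```bash
python3 - <<'E'
from h import *
z=dict(np.load('pics/top0.npz'))
b=lambda X,Y,h: back(z,220+X/4-.4,120+Y/4-.4,h)*1000
P=b(331,233,.034);H=b(572,208,.069);K=b(733,214,.06)
print('P',P,'H',H,'K',K,np.hypot(*(H-P)[:2]),np.hypot(*(K-H)[:2]))
a=lambda v:np.arctan2(v[1],v[0])
phi=a(H-P); print('board -y dir deg',np.degrees(phi))
c=[b(*q,.014) for q in [(630,95),(648,332)]];print('board edge dir',np.degrees(a(c[0]-c[1])),c)
print('lever rel', np.degrees(a(K-H)-phi), 'joint', a(K-H)-phi+.26)
o=[b(*q,.056) for q in [(140,128),(188,98),(254,203),(208,231)]];O=np.mean(o,0);print('off',O,np.degrees(a((o[2]+o[3]-o[0]-o[1]))),np.linalg.norm(o[2]-o[1]),np.linalg.norm(o[0]-o[1]))
s=[b(*q,.052) for q in [(365,77),(454,135),(293,385),(205,327)]];S=np.mean(s,0)
d=(s[0]+s[1]-s[2]-s[3])/2;print('stone c',S,np.linalg.norm(d),np.degrees(a(d)),'joint',a(d)-phi)
print('tin',b(75,405,.026),'mug',back(z,181,229,.1)*1000)
print('bench edge', b(300,60,0),b(100,55,0))
for q in [(430,152),(577,150),(577,248),(430,248),(404,174),(446,180),(446,152)]: print(q,back(z,*q,.0)[:2]*1000)
E
```

```text
P [480.18334913 -58.89424019  34.        ] H [ 494.43989032 -200.21087779   69.        ] K [ 494.47540023 -295.7571087    60.        ] 142.0339432240144 95.54623751611759
board -y dir deg -84.23928192933013
board edge dir 5.343922723293575 [array([ 572.48904959, -239.86729028,   14.        ]), array([ 426.53397327, -253.51999286,   14.        ])]
lever rel -5.739424000313576 joint 0.15982815402654404
off [516.05662048  20.03057719  56.        ] -145.70118329543 73.73719386444198 33.40955101172075
stone c [479.64448818 -58.74095835  52.        ] 176.08403769257936 -31.043141961988297 joint 0.9284477917818639
tin [373.07802653  92.7935212   26.        ] mug [350.93781299 206.65388838 100.        ]
bench edge [591.97862507 -35.17951421   0.        ] [591.90643701  89.66561371   0.        ]
(430, 152) [ 556.86404855 -374.10488991]
(577, 150) [ 571.33846755 -741.80181327]
(577, 248) [ 327.21677709 -740.21913802]
(430, 248) [ 318.24272509 -376.86467226]
(404, 174) [ 500.03495267 -310.00261375]
(446, 180) [ 487.69437796 -414.74421004]
(446, 152) [ 557.8894406  -414.07013924]
```

Call:
move_arm(
  plan=[
    [0,0,-6.43,15.15,-33.65,-5,-1],
    [0,0,-6.43,15.15,-33.65,-5,-1],
    [0,0,-6.43,15.15,-33.65,-5,-1],
    [0,0,-6.43,15.15,-33.65,-5,-1],
    [0,0,-6.43,15.15,-33.65,-5,-1],
    [0,0,-6.43,15.15,-33.65,-5,-1],
    [0,0,-6.43,15.15,-33.65,-5,-1],
    [0,0,-6.43,15.15,-33.65,-5,-1],
    [0,0,-6.43,15.15,-33.65,-5,-1],
    [0,0,-6.43,15.15,-33.65,-5,-1],
    [0,0,-6.43,15.15,-33.65,-5,-1],
    [0,0,-6.43,15.15,-33.65,-5,-1],
    [0,0,-6.43,15.15,-33.65,-5,-1],
    [0,0,-6.43,15.15,-33.65,-5,-1],
    [0,0,-6.43,15.15,-33.65,-5,-1],
    [0,0,-6.43,15.15,-33.65,-5,-1],
    [0,0,-6.43,15.15,-33.65,-5,-1],
    [0,0,-6.43,15.15,-33.65,-5,-1],
    [0,0,-6.43,15.15,-33.65,-5,-1],
    [0,0,-6.43,15.15,-33.65,-5,-1],
  ],
  force=15,
)

```text
t: 1.82
position: [0.5169, 0.0182, 0.2025]
tcp_rot: [-3.004, -0.918, -0.0]
ft_force: [0.1, 1.7, 0.0]
finger_gap: 0.0929
```

```bash
cat >> h.py <<'E'
from scipy.spatial.transform import Rotation as Ro
def pose():
    s=status.observe();R=Ro.from_rotvec(s['tcp_rot']).as_matrix()
    print('t',round(s['t'],2),'pos',np.round(np.array(s['position'])*1000,1),'jaw',round(np.degrees(np.arctan2(R[1,1],R[0,1])),2),'z',np.round(R[:,2],3),'F',np.round(s['ft_force'],1),'gap',round(s['finger_gap']*1000,1),'j',np.round(s['joints'],2))
E
python3 - <<'E'
from h import *
pose();d=snap('wrist','w1.png')
print(proj(d,[.516,.020,.056]),proj(d,[.480,-.059,.034]))
pose()
E
```

```text
t 1.82 pos [516.9  18.2 202.5] jaw -56.02 z [ 0.  0. -1.] F [0.1 1.7 0. ] gap 92.9 j [-0.48  0.55  0.49  2.18 -0.52  0.52 -0.57]
[322.09257575 210.72445145] [369.30404589 277.07547692]
t 1.87 pos [519.7  11.3 202.5] jaw -56.87 z [ 0.004 -0.004 -1.   ] F [ 3.8 -6.   0.7] gap 92.8 j [-0.47  0.55  0.5   2.18 -0.52  0.52 -0.58]
```

View pics/w1.png

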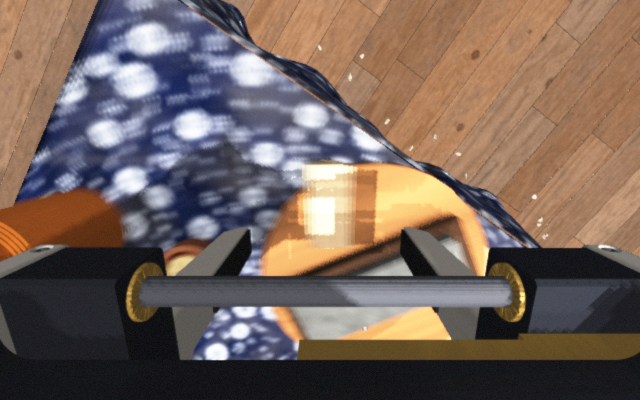

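The wrist picture is motion-blurred. The offcut is around (330,200), roughly under the jaws. I'll let the arm settle and look again.

Call:
move_arm(
  plan=[
    [0,0,0,0,0,0,-1],
    [0,0,0,0,0,0,-1],
    [0,0,0,0,0,0,-1],
    [0,0,0,0,0,0,-1],
  ],
)

```text
t: 2.2
position: [0.5159, 0.0213, 0.2027]
tcp_rot: [-3.0, -0.93, 0.0]
ft_force: [-0.1, -0.2, 0.1]
finger_gap: 0.0933
```

```bash
python3 - <<'E'
from h import *
pose();d=snap('wrist','w2.png')
print(proj(d,[.516,.020,.056]),proj(d,[.480,-.059,.034]))
E
```

```text
t 2.2 pos [515.9  21.3 202.7] jaw -55.55 z [-0.001  0.001 -1.   ] F [-0.1 -0.2  0.1] gap 93.3 j [-0.49  0.55  0.49  2.19 -0.52  0.52 -0.57]
[325.97531354 211.73309626] [371.92716672 278.17287777]
```

View pics/w2.png

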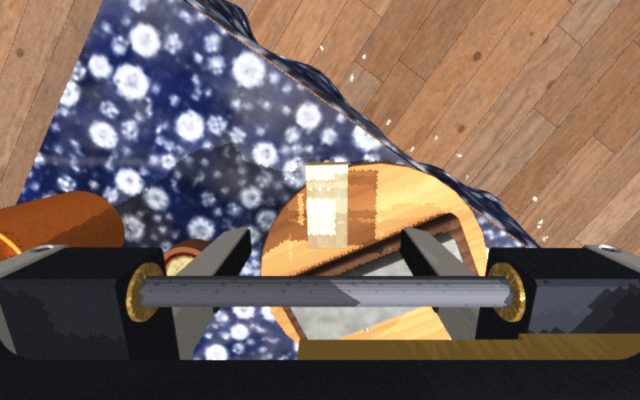

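The offcut now shows sharp at (306–348, 165–247), within a few pixels of my estimate. Next is the descent and grip.

Call:
move_arm(
  plan=[
    [0,0,0,0.2,0,-12,-1],
    [0,0,0,0,0,-14,-1],
    [0,0,0,0,0,-14,-1],
    [0,0,0,0,0,-14,-1],
    [0,0,0,0,0,-12,-1],
    [0,0,0,0,0,-10,-1],
    [0,0,0,0,0,-5,-1],
    [0,0,0,0,0,0,-1],
    [0,0,0,0,0,0,0.6],
    [0,0,0,0,0,0,1],
    [0,0,0,0,0,0,1],
    [0,0,0,0,0,0,1],
    [0,0,0,0,0,0,1],
    [0,0,0,0,0,0,1],
    [0,0,0,0,0,0,1],
    [0,0,0,0,0,0,1],
  ],
  force=15,
)

```text
t: 3.58
position: [0.5167, 0.0199, 0.1218]
tcp_rot: [3.002, 0.926, 0.0]
ft_force: [-0.2, -0.7, 0.4]
finger_gap: 0.0441
```

```bash
python3 - <<'E'
from h import *
pose()
E
```

```text
t 3.58 pos [516.7  19.9 121.8] jaw -55.72 z [ 0.  0. -1.] F [-0.2 -0.7  0.4] gap 44.1 j [-0.36  0.67  0.32  2.22 -0.64  0.33 -0.47]
```

Fingers are still closing, so I'll wait and then lift.

Call:
move_arm(
  plan=[
    [0,0,0,0,0,0,1],
    [0,0,0,0,0,0,1],
    [0,0,0,0,0,0,1],
    [0,0,0,0,0,0,1],
    [0,0,0,0,0,0,1],
    [0,0,0,0,0,5,1],
    [0,0,0,0,0,10,1],
    [0,0,0,0,0,15,1],
    [0,0,0,0,0,15,1],
    [0,0,0,0,0,10,1],
    [0,0,0,0,0,5,1],
  ],
)

```text
t: 4.5
position: [0.517, 0.0199, 0.1835]
tcp_rot: [3.002, 0.926, 0.003]
ft_force: [0.0, 0.1, -0.3]
finger_gap: 0.0339
```

```bash
python3 - <<'E'
from h import *
pose();snap('wrist','w3.png')
E
```

```text
t 4.5 pos [517.   19.9 183.5] jaw -55.71 z [ 0.002  0.    -1.   ] F [ 0.   0.1 -0.3] gap 33.9 j [-0.46  0.58  0.45  2.2  -0.55  0.47 -0.54]
```

View pics/w3.png

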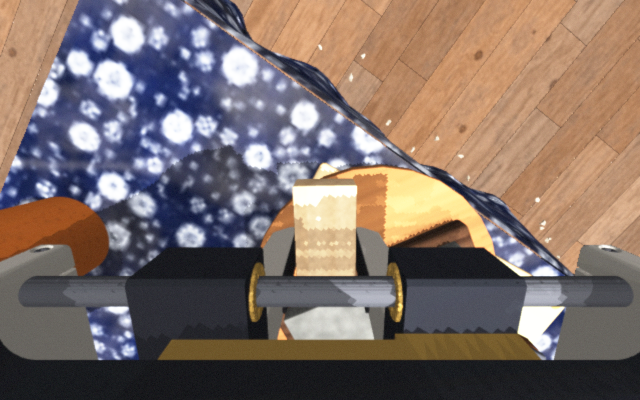

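The offcut is held between the pads at about (325,230), gap 33.9 mm. I'll carry it to about (530,140) and set it down.

Call:
move_arm(
  plan=[
    [0,0,0,1,8,0,1],
    [0,0,0,2,18,0,1],
    [0,0,0,2,22,0,1],
    [0,0,0,2,24,0,1],
    [0,0,0,2,22,0,1],
    [0,0,0,2,18,0,1],
    [0,0,0,2,8,-4,1],
    [0,0,0,0,0,-14,1],
    [0,0,0,0,0,-16,1],
    [0,0,0,0,0,-16,1],
    [0,0,0,0,0,-14,1],
    [0,0,0,0,0,-10,1],
    [0,0,0,0,0,-8,1],
    [0,0,0,0,0,-5,1],
    [0,0,0,0,0,-2,1],
    [0,0,0,0,0,0,1],
    [0,0,0,0,0,0,1],
  ],
)

```text
t: 5.97
position: [0.5298, 0.1398, 0.0931]
tcp_rot: [3.002, 0.925, 0.001]
ft_force: [0.9, -0.5, -0.4]
finger_gap: 0.0343
```

```bash
python3 - <<'E'
from h import *
pose()
E
```

```text
t 5.97 pos [529.8 139.8  93.1] jaw -55.73 z [ 0.  0. -1.] F [ 0.9 -0.5 -0.4] gap 34.3 j [-0.57  0.74  0.32  2.16 -0.69  0.33 -0.64]
```

Call:
move_arm(
  plan=[
    [0,0,0,0,0,-2,1],
    [0,0,0,0,0,-1.5,1],
    [0,0,0,0,0,-1,1],
    [0,0,0,0,0,0,1],
    [0,0,0,0,0,0,1],
  ],
)

```text
t: 6.38
position: [0.5296, 0.14, 0.0883]
tcp_rot: [-3.002, -0.926, -0.0]
ft_force: [0.5, 0.1, -2.1]
finger_gap: 0.0338
```

Call:
move_arm(
  plan=[
    [0,0,0,0,0,0,0.5],
    [0,0,0,0,0,0,0],
    [0,0,0,0,0,0,-0.5],
    [0,0,0,0,0,0,-1],
    [0,0,0,0,0,0,-1],
    [0,0,0,0,0,0,-1],
    [0,0,0,0,0,6,-1],
    [0,0,0,0,0,14,-1],
    [0,0,0,0,0,20,-1],
    [0,0,0,0,0,24,-1],
    [0,0,0,0,0,24,-1],
    [0,0,0,0,0,20,-1],
    [0,0,0,0,0,10,-1],
    [0,0,0,0,0,0,-1],
  ],
)

```text
t: 7.55
position: [0.5303, 0.1401, 0.2083]
tcp_rot: [-3.002, -0.926, -0.005]
ft_force: [0.1, 0.3, -0.4]
finger_gap: 0.0931
```

```bash
python3 - <<'E'
from h import *
pose();snap('wrist','w4.png')
E
```

```text
t 7.55 pos [530.3 140.1 208.3] jaw -55.71 z [ 0.003  0.001 -1.   ] F [ 0.1  0.3 -0.4] gap 93.1 j [-0.73  0.58  0.54  2.12 -0.54  0.58 -0.77]
```

View pics/w4.png

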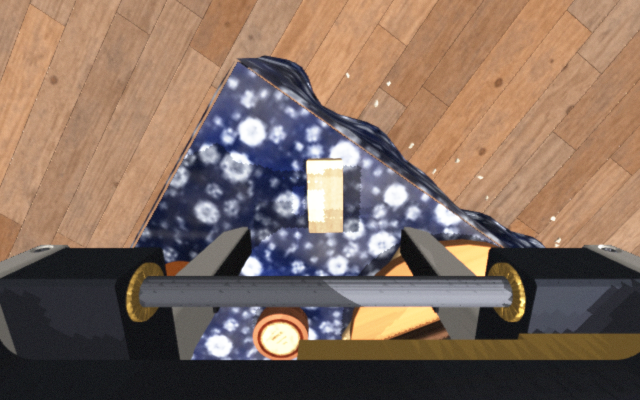

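The offcut lies flat on the bench at about (325,195), clear of the turntable. Now I'll go over the lever.

Call:
move_arm(
  plan=[
    [0,0,1,-0.8,-9,0,-1],
    [0,0,2.8,-1.8,-20,0,-1],
    [0,0,3,-2,-22,0,-1],
    [0,0,3,-2,-22,0,-1],
    [0,0,3,-2,-22,0,-1],
    [0,0,3,-2,-22,0,-1],
    [0,0,3,-2,-22,0,-1],
    [0,0,3,-2,-22,0,-1],
    [0,0,3,-2,-22,0,-1],
    [0,0,3,-2,-22,0,-1],
    [0,0,3,-2,-22,0,-1],
    [0,0,3,-2,-22,0,-1],
    [0,0,3,-2,-22,0,-1],
    [0,0,3,-2,-22,0,-1],
    [0,0,3,-2,-22,0,-1],
    [0,0,3,-2,-22,0,-1],
    [0,0,3,-2,-22,0,-1],
    [0,0,3,-2,-22,0,-1],
    [0,0,3,-1.4,-20,0,-1],
    [0,0,0.9,0,-9,0,-1],
  ],
)

```text
t: 9.27
position: [0.4925, -0.2727, 0.2049]
tcp_rot: [-2.221, -2.22, 0.001]
ft_force: [0.1, 0.4, -0.4]
finger_gap: 0.093
```

Call:
move_arm(
  plan=[
    [0,0,0,0,0,-10,-1],
    [0,0,0,0,0,-10,-1],
    [0,0,0,0,0,0,-1],
    [0,0,0,0,0,0,-1],
  ],
)

```text
t: 9.6
position: [0.4934, -0.2683, 0.1848]
tcp_rot: [-2.219, -2.22, 0.001]
ft_force: [0.3, -0.6, 0.3]
finger_gap: 0.0931
```

```bash
python3 - <<'E'
from h import *
pose();d=snap('wrist','w5.png');e=snap('top','t5.png')
for p in [[.4944,-.2002,.069],[.4945,-.2957,.06]]: print(proj(d,p))
E
```

```text
t 9.6 pos [ 493.4 -268.3  184.8] jaw 0.04 z [-0.002  0.002 -1.   ] F [ 0.3 -0.6  0.3] gap 93.1 j [ 0.29  0.57  0.16  2.08 -0.18  0.5   0.58]
[326.89637863 126.45258978]
[326.76947714 252.14148025]
```

View pics/w5.png

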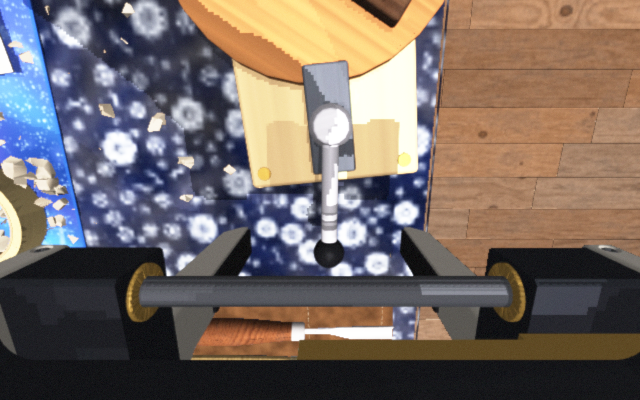

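The hub is at (331,127) and the knob at (329,253), within 2–3 mm of prediction. I'll descend over the bar with part-closed fingers, then grip.

Call:
move_arm(
  plan=[
    [0,0,0,1,0,0,0.2],
    [0,0,0,0,0,0,0.2],
    [0,0,0,0,0,-4,0.2],
    [0,0,0,0,0,-8,0.2],
    [0,0,0,0,0,-10,0.2],
    [0,0,0,0,0,-10,0.2],
    [0,0,0,0,0,-10,0.2],
    [0,0,0,0,0,-10,0.2],
    [0,0,0,0,0,-6,0.2],
    [0,0,0,0,0,-3,0.2],
    [0,0,0,0,0,0,0.2],
  ],
)

```text
t: 10.62
position: [0.4943, -0.2701, 0.1242]
tcp_rot: [-2.221, -2.22, 0.001]
ft_force: [1.0, -0.2, 0.5]
finger_gap: 0.0373
```

Call:
move_arm(
  plan=[
    [0,0,0,0,0,0,0.5],
    [0,0,0,0,0,0,0.7],
    [0,0,0,0,0,0,1],
    [0,0,0,0,0,0,1],
    [0,0,0,0,0,0,1],
    [0,0,0,0,0,0,1],
    [0,0,0,0,0,0,1],
  ],
  force=20,
)

```text
t: 11.2
position: [0.4953, -0.2703, 0.1256]
tcp_rot: [2.221, 2.22, 0.001]
ft_force: [3.0, -0.1, 0.5]
finger_gap: 0.0112
```

```bash
python3 - <<'E'
from h import *
pose();d=snap('wrist','w6.png')
pose()
E
```

```text
t 11.2 pos [ 495.3 -270.3  125.6] jaw -0.01 z [ 0.002 -0.001 -1.   ] F [ 3.  -0.1  0.5] gap 11.2 j [ 0.32  0.67  0.12  2.11 -0.2   0.37  0.6 ]
t 11.25 pos [ 495.3 -270.2  125.5] jaw -0.01 z [ 0.001 -0.001 -1.   ] F [3.1 0.3 0.3] gap 11.4 j [ 0.32  0.67  0.12  2.11 -0.2   0.37  0.6 ]
```

View pics/w6.png

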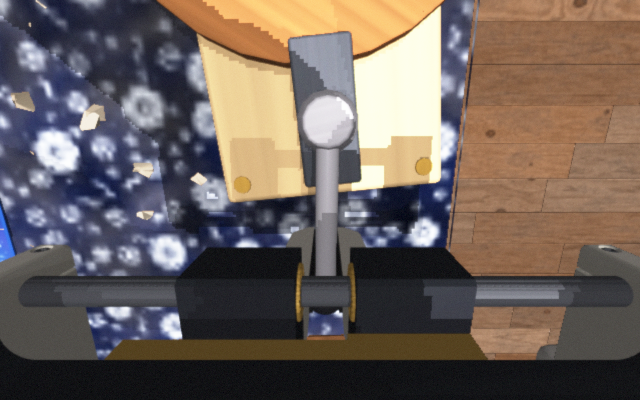

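```bash
python3 - <<'E'
import numpy as np
th=np.radians(-90.5+43*np.arange(15)/14); p=70*np.c_[np.cos(th),np.sin(th)]
print(np.round(np.diff(p,axis=0),1).tolist())
E
```

```text
[[3.8, 0.1], [3.7, 0.3], [3.7, 0.5], [3.7, 0.7], [3.7, 0.9], [3.6, 1.1], [3.5, 1.3], [3.5, 1.4], [3.4, 1.6], [3.3, 1.8], [3.2, 2.0], [3.1, 2.1], [3.0, 2.3], [2.8, 2.5]]
```

Call:
move_arm(
  plan=[
    [0,0,3.07,3.8,0.1,0.2,1],
    [0,0,3.07,3.7,0.3,0.2,1],
    [0,0,3.07,3.7,0.5,0.2,1],
    [0,0,3.07,3.7,0.7,0.2,1],
    [0,0,3.07,3.7,0.9,0.2,1],
    [0,0,3.07,3.6,1.1,0.2,1],
    [0,0,3.07,3.5,1.3,0.2,1],
    [0,0,3.07,3.5,1.4,0.2,1],
    [0,0,3.07,3.4,1.6,0.2,1],
    [0,0,3.07,3.3,1.8,0.2,1],
    [0,0,3.07,3.2,2.0,0.2,1],
    [0,0,3.07,3.1,2.1,0.2,1],
    [0,0,3.07,3.0,2.3,0.2,1],
    [0,0,3.07,2.8,2.5,0.2,1],
    [0,0,0,0,0,0,1],
    [0,0,0,0,0,0,1],
  ],
  force=20,
)

```text
t: 12.58
position: [0.543, -0.2525, 0.1285]
tcp_rot: [1.256, 2.877, -0.001]
ft_force: [1.4, -2.6, 5.8]
finger_gap: 0.0109
```

```bash
python3 - <<'E'
from h import *
pose();d=snap('wrist','w7.png');e=snap('top','t7.png')
im=cv2.imread('pics/t7.png')[120:270,220:420]
cv2.imwrite('pics/t7z.png',cv2.resize(im,None,fx=4,fy=4,interpolation=cv2.INTER_CUBIC))
E
```

```text
t 12.58 pos [ 543.  -252.5  128.5] jaw 42.83 z [ 0.002 -0.001 -1.   ] F [ 1.4 -2.6  5.8] gap 10.9 j [ 0.37  0.68 -0.05  2.02  0.07  0.44  1.02]
```

View pics/w7.png

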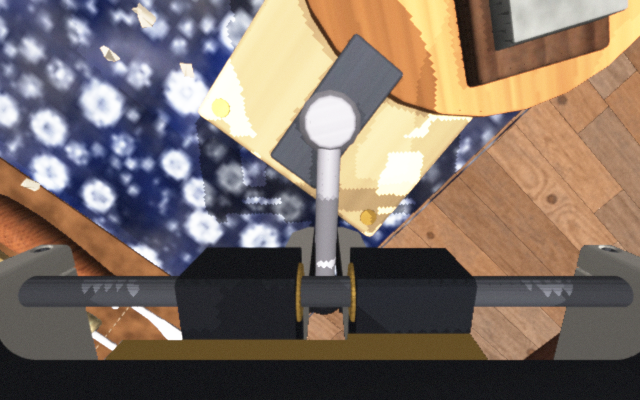

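View pics/t7z.png

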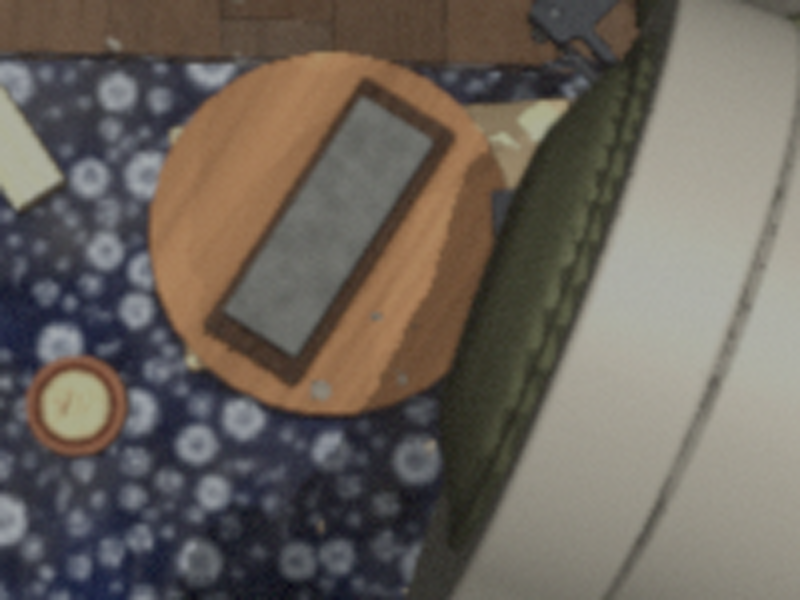

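The lever turned about 43° with the tool (hub at (330,122), bar straight down the image), while the stone and tin are unchanged. I'll release it, lift and go over the stone end.

Call:
move_arm(
  plan=[
    [0,0,0,0,0,0,0.7],
    [0,0,0,0,0,0,0.4],
    [0,0,0,0,0,0,0.2],
    [0,0,0,0,0,0,0.2],
    [0,0,0,0,0,0,0.2],
    [0,0,0,0,0,6,0.2],
    [0,0,0,0,0,14,0.2],
    [0,0,0,0,0,18,0.2],
    [0,0,0,0,0,18,0.2],
    [0,0,0,0,0,14,0.0],
    [0,0,1,-0.6,8,5,-1],
    [0,0,2.2,-1.5,21,0,-1],
    [0,0,2.2,-1.5,22,0,-1],
    [0,0,2.2,-1.5,22,0,-1],
    [0,0,2.2,-1.5,22,0,-1],
    [0,0,2.2,-1.5,22,0,-1],
    [0,0,2.2,-1.5,21,0,-1],
    [0,0,2,-1.5,17,0,-1],
    [0,0,0,-0.5,7.6,0,-1],
    [0,0,0,0,0,0,-1],
  ],
)

```text
t: 14.35
position: [0.5307, -0.0867, 0.2029]
tcp_rot: [-0.831, -3.029, -0.001]
ft_force: [0.3, -0.2, -0.2]
finger_gap: 0.0925
```

Call:
move_arm(
  plan=[
    [0,0,0,0,0,0,-1],
    [0,0,0,0,0,0,-1],
    [0,0,0,0,0,0,-1],
  ],
)

```text
t: 14.6
position: [0.531, -0.0902, 0.2029]
tcp_rot: [0.838, 3.028, -0.001]
ft_force: [0.7, 0.4, 0.1]
finger_gap: 0.093
```

```bash
python3 - <<'E'
from h import *
pose();d=snap('wrist','w8.png')
e=[np.cos(np.radians(-31)),np.sin(np.radians(-31))]
P=np.array([.4801,-.059])
for r in (.06,.089): print(proj(d,[*(P+r*np.array(e)),.052]))
print(proj(d,[.4959,-.2,.069]))
pose()
E
```

```text
t 14.6 pos [531.  -90.2 202.9] jaw 59.04 z [-0.    -0.001 -1.   ] F [0.7 0.4 0.1] gap 93.0 j [ 0.15  0.52 -0.12  2.11  0.12  0.52  0.97]
[326.4868954  209.09977115]
[326.44519695 240.89653549]
[188.02282813 245.93519979]
t 14.65 pos [531.  -90.1 202.9] jaw 59.05 z [-0. -0. -1.] F [-0.5 -0.2 -0.6] gap 93.3 j [ 0.15  0.52 -0.12  2.11  0.12  0.52  0.97]
```

View pics/w8.png

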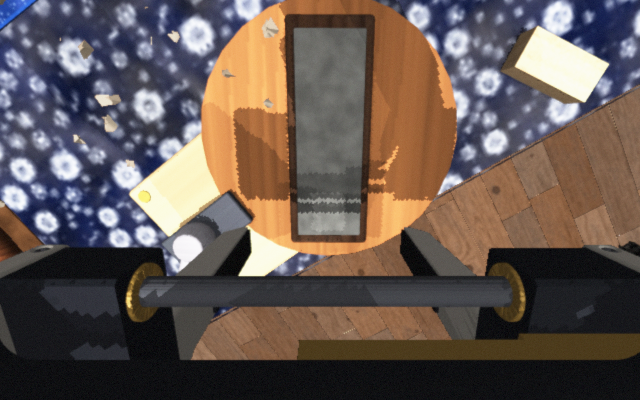

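The stone end is at (330,240) under the jaws, aligned within about 1°. I'll descend and grip the stone's sides.

Call:
move_arm(
  plan=[
    [0,0,0,0,0,-5,-0.6],
    [0,0,0,0,0,-10,-0.6],
    [0,0,0,0,0,-14,-0.6],
    [0,0,0,0,0,-14,-0.6],
    [0,0,0,0,0,-12,-0.6],
    [0,0,0,0,0,-7,-0.6],
    [0,0,0,0,0,-3,-0.6],
    [0,0,0,0,0,0,-0.3],
    [0,0,0,0,0,0,0],
    [0,0,0,0,0,0,0.4],
    [0,0,0,0,0,0,1],
    [0,0,0,0,0,0,1],
    [0,0,0,0,0,0,1],
    [0,0,0,0,0,0,1],
    [0,0,0,0,0,0,1],
  ],
  force=20,
)

```text
t: 15.9
position: [0.5317, -0.0887, 0.1386]
tcp_rot: [0.835, 3.027, 0.001]
ft_force: [2.6, 2.8, 7.5]
finger_gap: 0.05
```

```bash
python3 - <<'E'
from h import *
pose()
phi=-84.2; a0=-31+0.0
th=np.radians(np.linspace(-30.9,phi,18)); p=60*np.c_[np.cos(th),np.sin(th)]
print(np.round(np.diff(p,axis=0),1).tolist(),(phi+30.9)/17)
E
```

```text
t 15.9 pos [531.7 -88.7 138.6] jaw 59.16 z [ 0.002  0.    -1.   ] F [2.6 2.8 7.5] gap 50.0 j [ 0.12  0.63 -0.09  2.15  0.15  0.37  0.94]
[[-1.8, -2.8], [-1.9, -2.7], [-2.1, -2.6], [-2.2, -2.4], [-2.3, -2.3], [-2.4, -2.2], [-2.6, -2.1], [-2.7, -1.9], [-2.8, -1.8], [-2.9, -1.6], [-2.9, -1.4], [-3.0, -1.3], [-3.1, -1.1], [-3.1, -0.9], [-3.2, -0.8], [-3.2, -0.6], [-3.3, -0.4]] -3.1352941176470592
```

Call:
move_arm(
  plan=[
    [0,0,-3.13,-1.8,-2.8,0,1],
    [0,0,-3.13,-1.9,-2.7,0,1],
    [0,0,-3.13,-2.1,-2.6,0,1],
    [0,0,-3.13,-2.2,-2.4,0,1],
    [0,0,-3.13,-2.3,-2.3,0,1],
    [0,0,-3.13,-2.4,-2.2,0,1],
    [0,0,-3.13,-2.6,-2.1,0,1],
    [0,0,-3.13,-2.7,-1.9,0,1],
    [0,0,-3.13,-2.8,-1.8,0,1],
    [0,0,-3.13,-2.9,-1.6,0,1],
    [0,0,-3.13,-2.9,-1.4,0,1],
    [0,0,-3.13,-3.0,-1.3,0,1],
    [0,0,-3.13,-3.1,-1.1,0,1],
    [0,0,-3.13,-3.1,-0.9,0,1],
    [0,0,-3.13,-3.2,-0.8,0,1],
    [0,0,-3.13,-3.2,-0.6,0,1],
    [0,0,-3.13,-3.3,-0.4,0,1],
    [0,0,0,0,0,0,1],
    [0,0,0,0,0,0,1],
  ],
  force=20,
)

```text
t: 17.48
position: [0.4869, -0.1163, 0.1385]
tcp_rot: [2.102, 2.334, 0.004]
ft_force: [4.5, 8.0, 6.6]
finger_gap: 0.0503
```

```bash
python3 - <<'E'
from h import *
pose();d=snap('wrist','w9.png')
E
```

```text
t 17.48 pos [ 486.9 -116.3  138.5] jaw 5.99 z [ 0.002  0.001 -1.   ] F [4.5 8.  6.6] gap 50.3 j [ 0.05  0.61  0.11  2.25 -0.21  0.3   0.45]
```

View pics/w9.png

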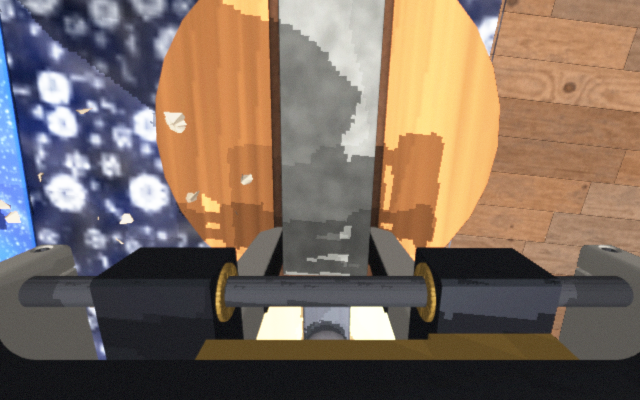

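The stone followed the gripper, running straight up the image. I'll release, lift and go back above the lever, then check the alignment from there.

Call:
move_arm(
  plan=[
    [0,0,0,0,0,0,0.0],
    [0,0,0,0,0,0,-0.5],
    [0,0,0,0,0,0,-0.6],
    [0,0,0,0,0,0,-0.7],
    [0,0,0,0,0,5,-0.7],
    [0,0,0,0,0,14,-0.7],
    [0,0,0,0,0,20,-1],
    [0,0,0,0,0,16,-1],
    [0,0,0,0,0,10,-1],
    [0,0,0,0,0,0,-1],
    [0,0,0,0,0,0,-1],
  ],
)

```text
t: 18.45
position: [0.4855, -0.1179, 0.2033]
tcp_rot: [2.102, 2.333, 0.001]
ft_force: [-0.3, -0.1, 0.1]
finger_gap: 0.0931
```

```bash
python3 - <<'E'
from h import *
pose();d=snap('wrist','w10.png');e=snap('top','t10.png')
im=cv2.imread('pics/t10.png')[120:270,220:420]
cv2.imwrite('pics/t10z.png',cv2.resize(im,None,fx=4,fy=4,interpolation=cv2.INTER_CUBIC))
E
```

```text
t 18.45 pos [ 485.5 -117.9  203.3] jaw 5.96 z [ 0.001 -0.    -1.   ] F [-0.3 -0.1  0.1] gap 93.1 j [ 0.    0.49  0.17  2.21 -0.18  0.45  0.42]
```

View pics/w10.png

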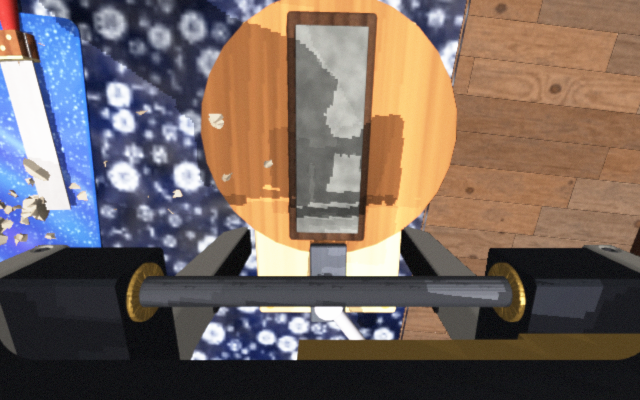

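View pics/t10z.png

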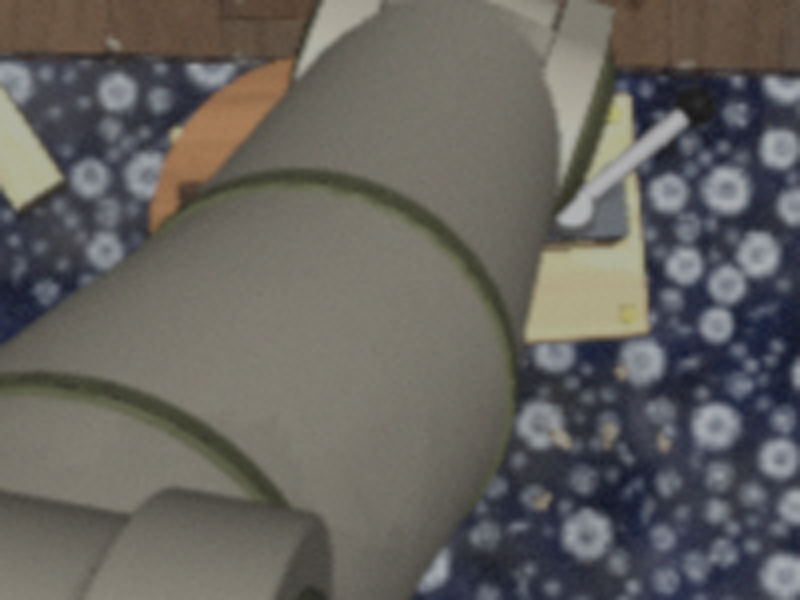

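```bash
python3 - <<'E'
from h import *
a=lambda v:np.degrees(np.arctan2(v[1],v[0]))
z=dict(np.load('pics/w8.npz'));b=lambda u,v,h: back(z,u,v,h)*1000
d=(b(291,240,.052)+b(365.5,240.5,.052)-b(286,15,.052)-b(374,14.5,.052));print('w8 stone dir',a(d), 'top gave -31.04')
z=dict(np.load('pics/w10.npz'));b=lambda u,v,h: back(z,u,v,h)*1000
d=(b(290,239.5,.052)+b(366,240,.052)-b(289,12,.052)-b(377,13,.052))/2
S=(b(290,239.5,.052)+b(366,240,.052)+b(289,12,.052)+b(377,13,.052))/4
print('w10 stone dir',a(d),S,np.linalg.norm(d))
H=b(330,313,.069);T=b(328.5,125,.034);print('hub',H,a(H-S),np.hypot(*(H-S)[:2]))
print('strap end',b(328,245,.043),a(b(328,245,.043)-S), 'strap width ends',b(310,245,.043),b(347,245,.043))
im=cv2.imread('pics/w10.png')[200:350,230:430]
cv2.imwrite('pics/w10z.png',cv2.resize(im,None,fx=4,fy=4,interpolation=cv2.INTER_CUBIC))
E
```

```text
w8 stone dir -31.247251501513688 top gave -31.04
w10 stone dir -85.11463418538048 [483.69957772 -58.45116791  52.        ] 175.34360718689393
hub [ 499.15513157 -206.64132277   69.        ] -84.04583943407192 148.99394666504165
strap end [ 492.1904774  -154.65141168   43.        ] -84.95598702924589 strap width ends [ 475.86572415 -156.32605889   43.        ] [ 509.42868122 -152.88305969   43.        ]
```

View pics/w10z.png

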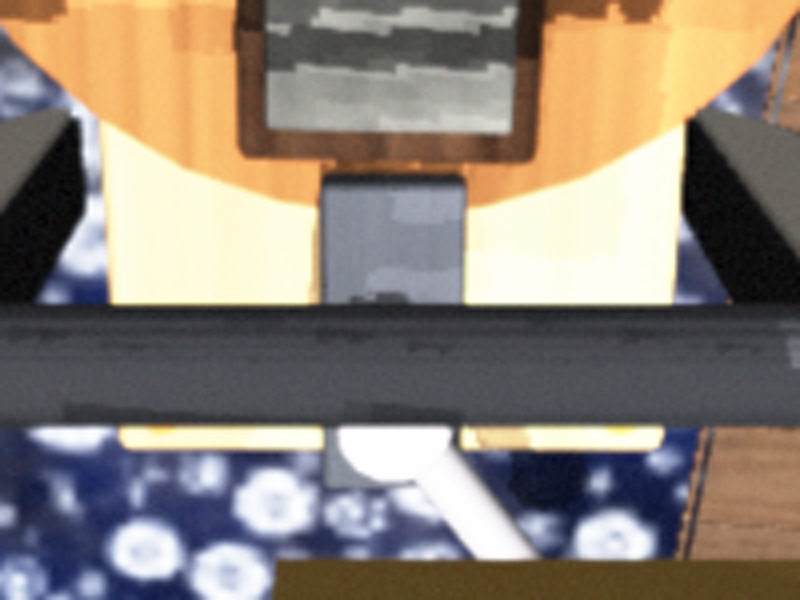

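The stone's end (centre column ≈ 327.5) and the strap (≈ 328.4) line up within 1°. The lever sits where I left it. Next I'll go and tighten.

Call:
move_arm(
  plan=[
    [0,0,1.5,2,-5,0,-1],
    [0,0,3.4,5,-12,0,-0.5],
    [0,0,4,6,-14,0,0.2],
    [0,0,4,6,-14,0,0.2],
    [0,0,4,6,-14,0,0.2],
    [0,0,4,6,-14,0,0.2],
    [0,0,4,6,-14,0,0.2],
    [0,0,4,6,-14,0,0.2],
    [0,0,4,6,-14,0,0.2],
    [0,0,3,5,-12,0,0.2],
    [0,0,0.9,3.7,-6.9,0,0.2],
    [0,0,0,0,0,0,0.2],
    [0,0,0,0,0,0,0.2],
    [0,0,0,0,0,0,0.2],
  ],
)

```text
t: 19.72
position: [0.5428, -0.2508, 0.2025]
tcp_rot: [-1.259, -2.877, -0.001]
ft_force: [0.0, -0.1, -0.6]
finger_gap: 0.0373
```

```bash
python3 - <<'E'
from h import *
pose();d=snap('wrist','w11.png');e=snap('top','t11.png')
im=cv2.imread('pics/t11.png')[120:270,220:420]
cv2.imwrite('pics/t11z.png',cv2.resize(im,None,fx=4,fy=4,interpolation=cv2.INTER_CUBIC))
E
```

```text
t 19.72 pos [ 542.8 -250.8  202.5] jaw 42.72 z [-0.001  0.001 -1.   ] F [ 0.  -0.1 -0.6] gap 37.3 j [ 0.36  0.57 -0.03  1.98  0.03  0.59  1.05]
```

View pics/w11.png

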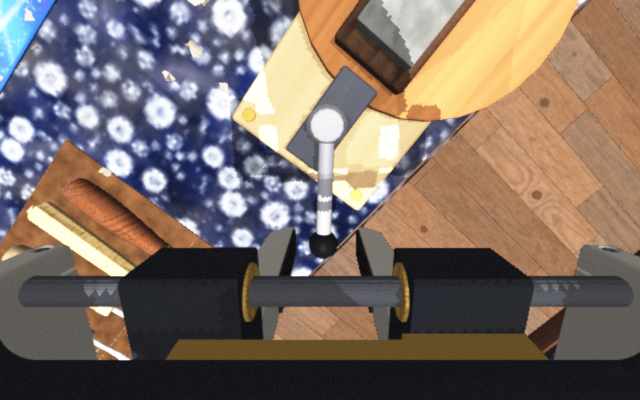

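View pics/t11z.png

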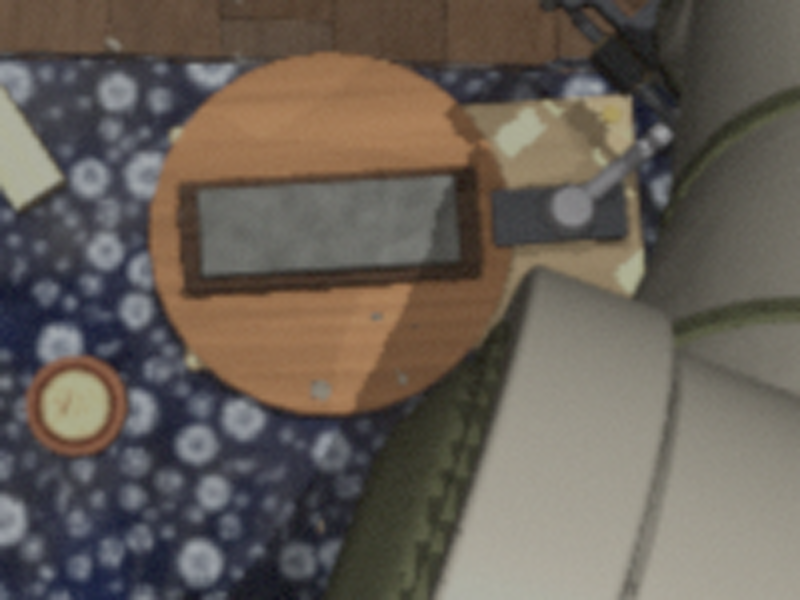

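Stone and strap edges agree to about 0.7° in the top view, and the bar lies between the fingers at (324,200). I'll descend and grip it.

Call:
move_arm(
  plan=[
    [0,0,0,0,0,-5,0.2],
    [0,0,0,0,0,-11,0.2],
    [0,0,0,0,0,-13,0.2],
    [0,0,0,0,0,-13,0.2],
    [0,0,0,0,0,-12,0.2],
    [0,0,0,0,0,-10,0.2],
    [0,0,0,0,0,-7,0.2],
    [0,0,0,0,0,-4,0.2],
    [0,0,0,0,0,0,0.4],
    [0,0,0,0,0,0,0.7],
    [0,0,0,0,0,0,1],
    [0,0,0,0,0,0,1],
    [0,0,0,0,0,0,1],
    [0,0,0,0,0,0,1],
    [0,0,0,0,0,0,1],
  ],
  force=30,
)

```text
t: 21.07
position: [0.5432, -0.2522, 0.1284]
tcp_rot: [1.259, 2.877, -0.001]
ft_force: [-0.9, -1.1, 1.3]
finger_gap: 0.0107
```

```bash
python3 - <<'E'
from h import *
pose()
C=np.array([495.9,-200.2]);p=np.array(status.observe()['position'])[:2]*1000-C
r=np.hypot(*p);t0=np.degrees(np.arctan2(p[1],p[0]));print(r,t0)
th=np.radians(np.arange(0,16)*-3.0+t0); q=r*np.c_[np.cos(th),np.sin(th)]
print(np.round(np.diff(q,axis=0),1).tolist())
E
```

```text
t 21.07 pos [ 543.2 -252.2  128.4] jaw 42.72 z [ 0.001 -0.001 -1.   ] F [-0.9 -1.1  1.3] gap 10.7 j [ 0.36  0.68 -0.03  2.02  0.04  0.44  1.05]
70.3178731242245 -47.68681398867748
[[-2.8, -2.4], [-2.9, -2.3], [-3.0, -2.1], [-3.1, -1.9], [-3.2, -1.8], [-3.3, -1.6], [-3.4, -1.4], [-3.5, -1.2], [-3.5, -1.1], [-3.6, -0.9], [-3.6, -0.7], [-3.6, -0.5], [-3.7, -0.3], [-3.7, -0.1], [-3.7, 0.1]]
```

Call:
move_arm(
  plan=[
    [0,0,-3,-2.8,-2.4,-0.2,1],
    [0,0,-3,-2.9,-2.3,-0.2,1],
    [0,0,-3,-3.0,-2.1,-0.2,1],
    [0,0,-3,-3.1,-1.9,-0.2,1],
    [0,0,-3,-3.2,-1.8,-0.2,1],
    [0,0,-3,-3.3,-1.6,-0.2,1],
    [0,0,-3,-3.4,-1.4,-0.2,1],
    [0,0,-3,-3.5,-1.2,-0.2,1],
    [0,0,-3,-3.5,-1.1,-0.2,1],
    [0,0,-3,-3.6,-0.9,-0.2,1],
    [0,0,-3,-3.6,-0.7,-0.2,1],
    [0,0,-3,-3.6,-0.5,-0.2,1],
    [0,0,-3,-3.7,-0.3,-0.2,1],
    [0,0,-3,-3.7,-0.1,-0.2,1],
    [0,0,-3,-3.7,0.1,-0.2,1],
    [0,0,0,0,0,0,1],
  ],
  force=30,
)

```text
t: 22.4
position: [0.4934, -0.2699, 0.1252]
tcp_rot: [2.265, 2.174, 0.001]
ft_force: [2.2, -1.3, -1.2]
finger_gap: 0.0109
```

Call:
move_arm(
  plan=[
    [0,0,-1.5,-1.8,0.1,0,1],
    [0,0,-1.5,-1.8,0.2,0,1],
    [0,0,-1.5,-1.8,0.2,0,1],
    [0,0,0,0,0,0,1],
    [0,0,0,0,0,0,1],
  ],
)

```text
t: 22.82
position: [0.4875, -0.2695, 0.125]
tcp_rot: [2.348, 2.087, 0.0]
ft_force: [4.8, -0.8, -3.0]
finger_gap: 0.0107
```

```bash
python3 - <<'E'
from h import *
pose();d=snap('wrist','w12.png')
E
```

```text
t 22.82 pos [ 487.5 -269.5  125. ] jaw -6.75 z [ 0. -0. -1.] F [ 4.8 -0.8 -3. ] gap 10.7 j [ 0.29  0.67  0.16  2.13 -0.28  0.37  0.57]
```

View pics/w12.png

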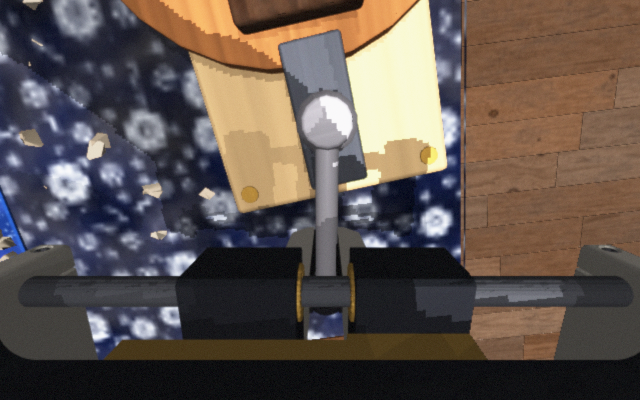

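Call:
move_arm(
  plan=[
    [0,0,-1.2,-1.5,0.2,0,1],
    [0,0,-1.2,-1.5,0.2,0,1],
    [0,0,0,0,0,0,1],
    [0,0,0,0,0,0,1],
  ],
)

```text
t: 23.2
position: [0.4846, -0.269, 0.125]
tcp_rot: [2.391, 2.037, 0.0]
ft_force: [5.5, -1.5, -4.4]
finger_gap: 0.0106
```

```bash
python3 - <<'E'
from h import *
pose();print(np.round(status.observe()['ft_torque'],2))
E
```

```text
t 23.2 pos [ 484.6 -269.   125. ] jaw -9.14 z [ 0.001 -0.    -1.   ] F [ 5.5 -1.5 -4.4] gap 10.6 j [ 0.29  0.67  0.17  2.13 -0.3   0.36  0.55]
[-0.35 -1.15  0.04]
```

Call:
move_arm(
  plan=[
    [0,0,-1,-1.2,0.2,0,1],
    [0,0,-1,-1.2,0.2,0,1],
    [0,0,0,0,0,0,1],
    [0,0,0,0,0,0,1],
  ],
)

```text
t: 23.53
position: [0.4834, -0.2688, 0.1251]
tcp_rot: [2.424, 1.995, 0.002]
ft_force: [10.1, -1.3, -5.5]
finger_gap: 0.011
```

```bash
python3 - <<'E'
from h import *
pose();print(np.round(status.observe()['ft_torque'],2))
E
```

```text
t 23.53 pos [ 483.4 -268.8  125.1] jaw -11.08 z [ 0.003 -0.001 -1.   ] F [10.1 -1.3 -5.5] gap 11.0 j [ 0.29  0.67  0.18  2.14 -0.31  0.36  0.53]
[-0.35 -1.82  0.15]
```

Call:
move_arm(
  plan=[
    [0,0,0,-1.5,0.2,0,1],
    [0,0,0,0,0,0,1],
    [0,0,0,0,0,0,1],
  ],
)

```text
t: 23.78
position: [0.4829, -0.2686, 0.1252]
tcp_rot: [2.422, 1.995, 0.004]
ft_force: [10.9, -0.3, -7.8]
finger_gap: 0.0112
```

```bash
python3 - <<'E'
from h import *
pose()
E
```

```text
t 23.78 pos [ 482.9 -268.6  125.2] jaw -11.05 z [ 0.004 -0.002 -1.   ] F [10.9 -0.3 -7.8] gap 11.2 j [ 0.29  0.67  0.17  2.14 -0.32  0.35  0.53]
```

The tool has stalled while the force rises, so this is the hard stop. I'll relax the preload, release, lift and move clear.

Call:
move_arm(
  plan=[
    [0,0,0,1.2,0,0,1],
    [0,0,0,0.4,0,0,0.7],
    [0,0,0,0,0,0,0.4],
    [0,0,0,0,0,0,0.2],
    [0,0,0,0,0,0,0.2],
    [0,0,0,0,0,0,0.2],
    [0,0,0,0,0,5,0.2],
    [0,0,0,0,0,12,0.2],
    [0,0,0,0,0,18,0.2],
    [0,0,0,0,0,20,0.2],
    [0,0,0,0,0,20,0.2],
    [0,0,0,0,0,15,0.2],
    [0,0,0,-5,-15,10,0.2],
    [0,0,0,-5,-15,5,0.2],
    [0,0,0,0,0,0,0.2],
    [0,0,0,0,0,0,0.2],
    [0,0,0,0,0,0,0.2],
  ],
)

```text
t: 25.2
position: [0.4717, -0.2977, 0.2298]
tcp_rot: [-2.426, -1.995, -0.0]
ft_force: [0.1, 0.5, -0.3]
finger_gap: 0.0373
```

```bash
python3 - <<'E'
from h import *
pose();d=snap('wrist','w13.png');e=snap('top','t13.png')
im=cv2.imread('pics/t13.png')[120:270,220:420]
cv2.imwrite('pics/t13z.png',cv2.resize(im,None,fx=4,fy=4,interpolation=cv2.INTER_CUBIC))
E
```

```text
t 25.2 pos [ 471.7 -297.7  229.8] jaw -11.15 z [-0.001  0.001 -1.   ] F [ 0.1  0.5 -0.3] gap 37.3 j [ 0.27  0.51  0.28  2.07 -0.24  0.6   0.52]
```

View pics/w13.png

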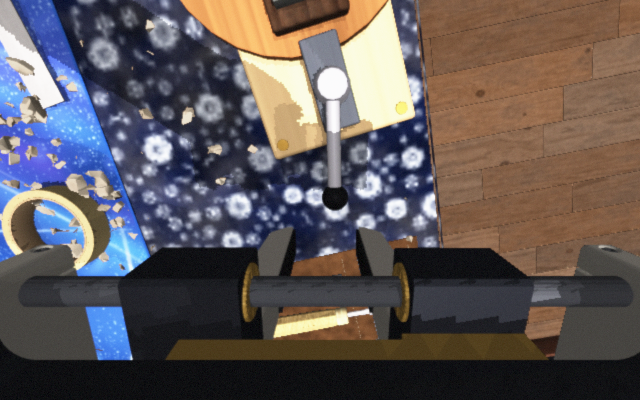

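View pics/t13z.png

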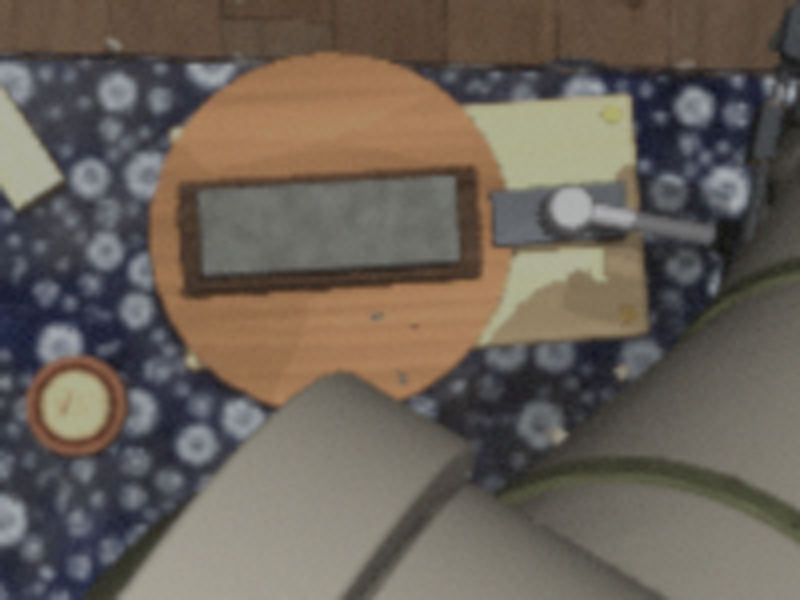

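```bash
python3 - <<'E'
from h import *
z=dict(np.load('pics/t13.npz'))
a=lambda v:np.degrees(np.arctan2(v[1],v[0]))
b=lambda X,Y,h: back(z,220+X/4-.4,120+Y/4-.4,h)*1000
s=[b(*q,.052) for q in [(473,167),(481,275),(187,296),(180,186)]]
print('stone',a(s[0]+s[1]-s[2]-s[3]))
print('stone sides',a(s[0]-s[3]),a(s[1]-s[2]),'end',a(s[0]-s[1])-90)
print('strap',a(b(626,182,.043)-b(493,190,.043)),a(b(626,238,.043)-b(497,245,.043)))
print('P-H',a(b(572,208,.069)-b(331,233,.034)),'lever',a(b(713,236,.06)-b(572,208,.069)))
print('edge',a(b(630,95,.014)-b(648,332,.014))-90)
z=dict(np.load('pics/w13.npz'));print('lever w',a(back(z,335,198,.06)-back(z,332,84,.069)))
E
```

```text
stone -84.62784082279934
stone sides -84.80211646031027 -84.45365498262775 end -84.48038645302736
strap -85.0778184981917 -85.42900340043056
P-H -84.23928192933013 lever -98.96288005077035
edge -84.65607727670643
lever w -99.08219331871457
```

The stone measures −84.6° against −84.2 to −85.4° for the clamp direction. The lever is at −99.0°, with the stop at about −99.3°. Handing in.

```bash
python3 - <<'E'
from h import *
snap('scene','s13.png'); print(workorder.job_done()); pose()
E
```

```text
the job is handed in; nothing more can be done
None
the job is handed in; nothing more can be done
```

View pics/s13.png

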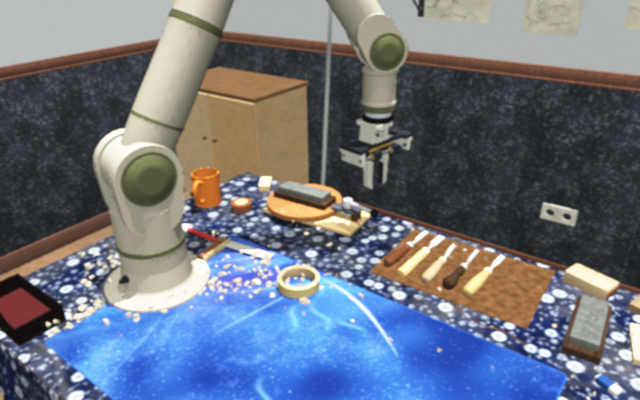

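The job is done and handed in at about 25 s of the 67 s allowed.

- **Offcut:** I lifted it off the turntable and laid it flat on the bench at about (530, 140) mm, clear of the turntable.
- **Clamp and stone:** I backed the lever off about 43°, swung the stone round to the clamp, and tightened the lever again until it stalled on its stop. The force there rose to about 11 N with almost no further motion.

What the last checks showed:

- **Stone direction:** it measures −84.6° in the world frame. The clamp direction comes out between −84.2° and −85.4° depending on the feature measured, so the stone is within about 1°. An earlier wrist view gave −85.1°, also within 1°.
- **Lever:** it measures −99.0° and the stop should be at about −99.3°, so it is tight to within measuring error. I could not measure the strap's clamping force directly.
- **Other things on the bench:** the tin, mug and gouges look unmoved in the pictures. The gripper was in free air with no contact force in the last reading before hand-in.

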